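# Seal a medicine card in the sealing jig

### The arm

A 7-joint arm with a two-finger parallel gripper is mounted at the origin on a cart in front of the work surface, level with it; the furniture and walls round the work are solid. World frame = base frame: x ahead of the robot, y to its left, z up, the work surface at z = 0. Lengths are in mm, angles in rad, forces in N, time in s.
With the tool pointing down it reaches from about 400 to 875 mm from the base axis. Payload 6.5 kg.
Tool frame: the origin (TCP) lies at the very end of the fingers, on their centre line; the grasp point (between the pads) lies 19 mm behind it (ctrl.tcp_to_grasp is the distance from the TCP to the grasp point, in mm); z points along the fingers, y is the line along which they close (so a half turn about z gives the same grasp; the last joint's range is limited). The gripper opens to 85 mm and grips with 20 to 120 N. Pads are 22 mm wide; open, the fingers measure 114 mm over their backs; the gripper's body (76 mm by 85 mm) begins 54 mm behind the grasp point. The pads swing forward as they close: fully open they stand 13 mm farther back than shut.
Start: joints at [-1.281, 0.536, -0.004, 1.538, 0.003, 1.067, -0.071], TCP at [226.416, 609.283, 231.29] pointing down, gripper open.
Joint ranges: [-2.7, 2.7], [-0.37, 2.16], [-1.27, 1.26], [0.24, 2.4], [-1.31, 4.45], [0.19, 1.91], [-2.76, 2.76]. Speed limits (rad/s): [2.39, 2.39, 3.14, 3.14, 3.14, 3.14, 3.14].

### API

Orientations are given as a unit quaternion [w, x, y, z].
In Python, from station import ctrl gives the robot as it stands.
- The arm moves only by the tool servo_tool, never from a script. Its argument "targets" is a list of rows, each an object with "delta_pos": the shift along the world's x, y, z in mm, a list of three; "angular": the turn, a rotation vector about the world's x, y, z in degrees, a list of three; "hand": the gripper's target within -1 to 1 (fully open at 1, half-way at 0, shut at -1). In form: [{"delta_pos": [tx, ty, tz], "angular": [ax, ay, az], "hand": hand}, ...]. A call has 1 to 10 rows; each row shifts and turns the commanded pose from where the row before left it; what a row does not reach is not made up. A row lasts 1/8 s, in which the tool goes at most 62.5 mm and 10.7 degrees, less where a joint would pass 70% of its speed; a pose out of reach is approached as far as the arm can. A call is refused whole if a number of a shift passes 62.5 or a number of a turn 10.7, either way. A call with a gripper value outside its range is refused whole. The fingers move at their own pace and stop on an object; the grip force is fixed at half the most. Time passes only in rows, so rows that do not move let the fingers close. It gives the time, the measured TCP pose, the force, the opening and the grip force at its end, in the units of the state.
- ctrl.get_state(): the state, without advancing time (a new reading comes with each control period).
- ctrl.camera(name): name is "scene" or "top"; returns the picture (400x640x3 uint8, red, green, blue); there is no depth.
- ctrl.get_calibration(name): a dict with "camera_matrix" (3x3 intrinsics, pixels), "k1" (the pictures are not rectified: a ray, as slopes to the right and down, at radius r is drawn at 1 + k1 r^2 times it, then the intrinsics apply), "extrinsics" (4x4, takes a point from camera to world coordinates). Camera axes: x right, y down, z forward; pixel columns grow to the right and rows downward; lengths in mm; the calibration is good to about 2 mm. A picture is of the moment at which its call begins. get_calibration takes no time and is no camera call.
- ctrl.finish_job(): hands the job in; it is judged then, once.
Trained networks look in the newest picture that a camera, given by its name, has taken for a name from the list of things; names that differ only in an ending like _2 or _b are one class to them, and where a whole thing is asked for, a point or a joint stands for the part that bears it (a point fixed in the world has none). Each returns a list of dicts, best first, with "confidence" (0 to 1); they miss things now and then, are a little off and sometimes report something else, mostly with a low value. They report only what shows in the picture. A call takes as long as a camera call.
- ctrl.spot_in(camera, label): "xy" ([column, row] in pixels, amid what is visible of it).
The state is a dict: "clock": time; "joint_positions": joint angles; "dq": joint speeds; "effort": joint torques, N m; "tcp_pos": TCP position; "tool_rot": TCP orientation; "contact_force": force on the tool from outside, world axes, zero at the start; "wrist_torque": the same for the moment, N m; "grip_width": finger opening in mm; "grasp_force": force on a finger pad.
Only numpy, scipy, OpenCV 4.12 (cv2) and the standard library are available. Lean on these libraries where they do the work, as an engineer would, in place of code of your own. Each camera call takes 0.05 s, during which the arm holds its last target. There are 200 camera calls.

### The job

Pick up the blue cover plate by its black bar handle and rest it lightly, level and square to the grey sealing jig, on the tip of the jig's steel pin with the hidden socket still about a centimetre and a half to one side. Slide it across until the socket drops over the pin, then press the cover fully down so that the sprung card bed goes to its stop. Finish while still gripping the handle and holding the cover down, and leave the bottle, vial and swab box where they stand.

Things in the scene. Friction and masses are not known exactly. Their poses are not given: they have to be found in the camera images.
- jig: Sealing jig fixed to the worktop: a grey tray frame 150 (its x) x 110 (its y) mm with side walls 22 mm high. Origin at the centre of its underside, z up. Inside lies a sprung bed 130 x 90 mm with a white card of printed cells; a steel pin stands at the centre. The same after a half turn.
- pin: Steel locating pin at the centre of the jig, fixed to it, 16 mm in diameter, the top 4 mm tapering to a flat tip 10 mm across. Its own origin is 5 mm above the worktop on the pin's axis.
- pin_tip (a point): Centre of the pin's flat tip, 39 mm above the worktop and 9 mm above the bed at rest.
- bed (a joint): How far the sprung card bed has been pressed down, m: 0 at rest (its top 30 mm above the worktop), 0.005 at its stop (25 mm). It starts to yield at about 6 N on it and needs about 12 N at the stop, the cover's own weight (about 2 to 3.5 N) included.
- bed_top (a point): Centre of the bed's top face, on the pin's axis (in the bed's 20 mm hole for the pin).
- cover: Loose blue cover plate 120 (its x) x 84 (its y) x 20 mm thick, about 0.25 kg, lying right way up on the worktop. Origin at the centre of its underside, z up. In the underside, at the origin, is the blind socket that is hidden from above: 19 mm in diameter, 16 mm deep. On top is a black bar handle 70 mm long (along x), 16 mm wide (along y), reaching from 19 to 49 mm above the underside. The same after a half turn.
- cover_handle (a point): Point in the middle of the bar handle, 40 mm above the cover's underside: grip across the bar's 16 mm here, fingertips just clear of the plate's top (20 mm above the underside).
- saline: Bystander: clear bottle with pale cap, 67 mm in diameter, 148 mm high, standing. Origin at the centre of its foot. Leave alone.
- green_vial: Bystander: small glass vial with green cap, 25 mm in diameter, 52 mm high, standing. Origin at the centre of its foot. Leave alone.
- swabs: Bystander: white and blue swab box 51 x 71 x 46 mm. Origin at the centre of its underside. Leave alone.

How it is judged (in metres and radians):
On the way, in this order (a step that is already met when the one before it is completed fails the run):
1. the cover, level and square and held by its handle, rests on the pin's tip with its socket 10 to 30 mm to one side (z of cover in the frame of jig between 0.0365 and 0.0425 m and horizontal distance between cover and pin_tip between 0.01 and 0.03 m and contact force between cover and pin above 0.3 N and angle between the x axis of cover and the x axis of jig, either way round below 0.1 rad and angle between cover's own z axis and vertical below 0.06 rad and contact force between the fingers and cover above 3 N and distance between the grasp point and cover_handle below 0.03 m), for 0.1 s.
2. it has been slid along the tip, still resting on it, to within 9 mm (z of cover in the frame of jig between 0.035 and 0.0425 m and horizontal distance between cover and pin_tip below 0.009 m and contact force between cover and pin above 0.1 N), for 0.02 s.
3. the socket has dropped over the pin (z of cover in the frame of jig below 0.034 m and horizontal distance between cover and pin_tip below 0.003 m and angle between cover's own z axis and vertical below 0.06 rad), for 0.1 s.
At the end, for the whole second after the job is handed in: Cover on the pin (axes within 3 mm), square to the jig within 0.1 rad, level within 0.06 rad, underside under 27.5 mm above the jig's foot; bed held at least 3.5 mm down; fingers still grip the handle (over 3 N, grasp point within 30 mm of the handle point). All lasts through the final second (value of joint bed above 0.0035 m and horizontal distance between cover and pin_tip below 0.003 m and z of cover in the frame of jig below 0.0275 m and angle between the x axis of cover and the x axis of jig, either way round below 0.1 rad and angle between cover's own z axis and vertical below 0.06 rad and linear speed of cover below 0.02 m/s and contact force between the fingers and cover above 3 N and distance between the grasp point and cover_handle below 0.03 m); the arm keeps its last pose, push and grip.
It fails at once if the clear bottle was moved more than 20 mm or tipped (distance of saline from where it was at the start of the episode above 0.02 m or angle between saline's own z axis and vertical above 0.3 rad).
It fails at once if the green-capped vial was moved more than 20 mm or tipped (distance of green_vial from where it was at the start of the episode above 0.02 m or angle between green_vial's own z axis and vertical above 0.3 rad).
It fails at once if the swab box was moved more than 20 mm or tipped (distance of swabs from where it was at the start of the episode above 0.02 m or angle between swabs's own z axis and vertical above 0.3 rad).
It also fails if it takes over 42 s, if anything falls off the work surface, if the arm or the gripper's body presses on something with over 40 N, if the wrist force passes 120 N, or if a joint passes its speed limit or range.

## Working session

There is one attempt and no reset: what is moved stays moved. The work goes in short steps, Python scripts to look and compute and a tool call to move; the robot and the scene stay as the last step left them, time stands still between calls to the robot, and variables do not carry over. Pictures are saved under pics/ and viewed, at most 10 in all, crops included, and the job is handed in when it is done.

Besides the shell and the picture viewer there is one more tool, called after "Request:" by a JSON object that holds its "op" and its "data", one argument or row to a line. servo_tool: Moves the arm, as the interface text tells. Its arguments: {"type":"object","properties":{"targets":{"type":"array","items":{"type":"object","properties":{"delta_pos":{"type":"array","items":{"type":"number"}},"angular":{"type":"array","items":{"type":"number"}},"hand":{"type":"number"}}}}},"required":["targets"]}

```bash
ls; mkdir -p pics; python3 - <<'E'
from station import ctrl
import cv2
for c in ["top","scene"]:
    im=ctrl.camera(c); cv2.imwrite(f"pics/{c}0.png",im[:,:,::-1])
    for l in ["jig","cover","cover_handle","pin","saline","green_vial","swabs"]:
        print(c,l,[(([round(float(v)) for v in d["xy"]]),round(d["confidence"],2)) for d in ctrl.spot_in(c,l)][:3])
    print(ctrl.get_calibration(c))
print(ctrl.get_state())
E
```

```text
pics
top jig [([381, 212], 0.96)]
top cover [([290, 202], 0.88), ([445, 201], 0.46)]
top cover_handle [([286, 199], 0.74)]
top pin []
top saline [([448, 197], 0.83)]
top green_vial []
top swabs [([320, 159], 0.92)]
{'camera_matrix': array([[425.88408355,   0.        , 322.28592185],
       [  0.        , 425.88408355, 190.04079746],
       [  0.        ,   0.        ,   1.        ]]), 'k1': 0.03362469137692621, 'extrinsics': array([[ 1.65138728e-02, -9.89322775e-01,  1.44802411e-01,
         3.67294304e+02],
       [-9.99691928e-01, -1.36531312e-02,  2.07277744e-02,
        -1.90650937e+01],
       [-1.85294530e-02, -1.45100097e-01, -9.89243459e-01,
         1.38815364e+03],
       [ 0.00000000e+00,  0.00000000e+00,  0.00000000e+00,
         1.00000000e+00]])}
scene jig [([356, 254], 0.9)]
scene cover [([283, 220], 0.68)]
scene cover_handle [([283, 220], 0.91)]
scene pin [([354, 254], 0.43), ([332, 207], 0.21)]
scene saline [([428, 260], 0.79)]
scene green_vial [([355, 250], 0.65), ([229, 194], 0.57)]
scene swabs [([332, 211], 0.63)]
{'camera_matrix': array([[433.96899474,   0.      
[... 539 characters left out ...]
': array([-1.28120311,  0.53640441, -0.00436782,  1.53789096,  0.00259779,
        1.06731413, -0.07118234]), 'dq': array([-0.00150158,  0.00084646, -0.00027217, -0.00187647,  0.00077354,
        0.00131754, -0.00033086]), 'effort': array([-3.20257514e-04, -5.83277535e+01,  1.04839392e+00, -2.59423256e+01,
        1.26771125e-02,  1.75081193e-03, -6.48321077e-07]), 'tcp_pos': array([226.43245168, 609.27753485, 231.29086552]), 'tool_rot': array([ 2.09001501e-05,  1.76947249e-01,  9.84220336e-01, -7.91478700e-06]), 'contact_force': array([-0.82939795, -0.81474911,  0.92172555]), 'wrist_torque': array([ 0.03401012, -0.02775589, -0.00145559]), 'grasp_force': 0.0, 'grip_width': 85.46424626456017}
```

```bash
python3 - <<'E'
import cv2
a=cv2.imread("pics/top0.png")[130:270,230:490]; cv2.imwrite("pics/top0c.png",cv2.resize(a,None,fx=3,fy=3,interpolation=cv2.INTER_CUBIC))
a=cv2.imread("pics/scene0.png")[150:330,190:480]; cv2.imwrite("pics/scene0c.png",cv2.resize(a,None,fx=2.7,fy=2.7,interpolation=cv2.INTER_CUBIC))
E
```

```text
(no output)
```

View pics/top0c.png

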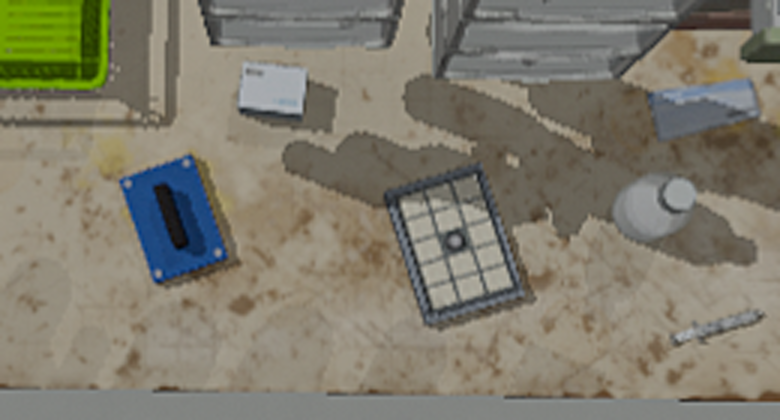

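View pics/scene0c.png

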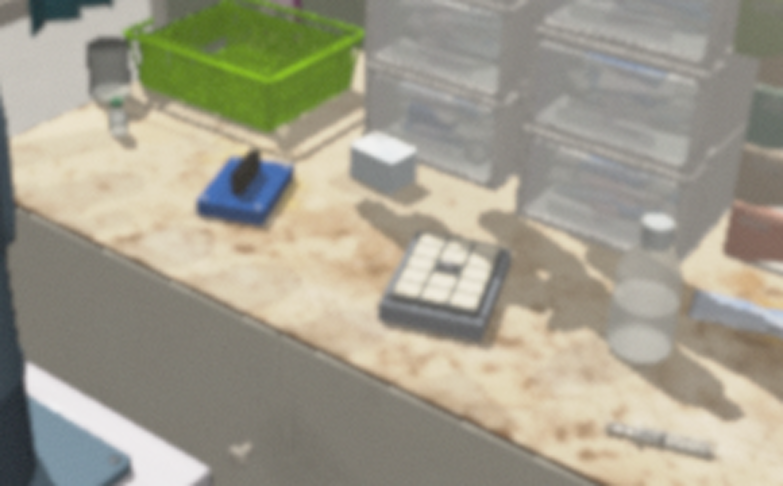

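```bash
cat > h.py <<'E'
import numpy as np, cv2
from station import ctrl
def cal(c):
    k=ctrl.get_calibration(c); return np.array(k["camera_matrix"]),np.array([k["k1"],0,0,0,0.]),np.array(k["extrinsics"])
def unproj(c,px,z):
    K,d,E=cal(c); p=cv2.undistortPoints(np.array(px,float).reshape(-1,1,2),K,d)[:,0]
    r=np.c_[p,np.ones(len(p))]@E[:3,:3].T; o=E[:3,3]
    return o+r*((z-o[2])/r[:,2])[:,None]
def proj(c,P):
    K,d,E=cal(c); P=(np.array(P,float).reshape(-1,3)-E[:3,3])@E[:3,:3]
    return cv2.projectPoints(P,np.zeros(3),np.zeros(3),K,d)[0][:,0]
def rect(p):
    r=cv2.minAreaRect(np.array(p,np.float32)); b=cv2.boxPoints(r)
    e=[b[1]-b[0],b[2]-b[1]]; L=max(e,key=np.linalg.norm)
    return np.round(r[0],1),np.round(r[1],1),round(np.degrees(np.arctan2(L[1],L[0]))%180,2)
E
python3 - <<'E'
from h import *
for c,roi in [("top",(255,340,170,240)),("scene",(240,330,190,245))]:
    im=cv2.imread(f"pics/{c}0.png"); hsv=cv2.cvtColor(im,cv2.COLOR_BGR2HSV)
    x0,x1,y0,y1=roi
    m=((hsv[...,0]>100)&(hsv[...,0]<125)&(hsv[...,1]>150)); mm=np.zeros_like(m); mm[y0:y1,x0:x1]=m[y0:y1,x0:x1]
    ys,xs=np.nonzero(mm); print(c,len(xs))
    print("cover",rect(unproj(c,np.c_[xs,ys],20)[:,:2]))
C=lambda p:np.array(p)/3.+[230,130]-0.33
print("cover manual",rect(unproj("top",C([(190,156),(228,256),(158,282),(122,180)]),20)[:,:2]))
print("jig manual",rect(unproj("top",C([(481,163),(526,292),(430,324),(386,192)]),22)[:,:2]))
print("pin",unproj("top",C([(455,240)]),39), "scene",unproj("scene",np.array([[450,267]])/2.7+[190,150],39))
print("handle ends",unproj("top",C([(164,186),(181,247)]),49))
print("bottle",unproj("top",C([(679,194)]),148),"box",unproj("top",C([(275,88)]),46),"vial",unproj("scene",np.array([[118,137]])/2.7+[190,150],0))
E
```

```text
top 784
cover (array([525.1, 121.8]), array([117.8,  81.6]), np.float32(20.5))
scene 13
cover (array([484.1, 130.5]), array([47.9, 18.1]), np.float32(57.14))
cover manual (array([525.9, 120.4]), array([117.8,  79.9]), np.float32(21.29))
jig manual (array([ 503.8, -181.8]), array([148.3, 107.7]), np.float32(18.52))
pin [[ 504.473474   -179.06416072   39.        ]] scene [[ 491.41260187 -188.12118865   39.        ]]
handle ends [[556.4115833  129.64453064  49.        ]
 [491.81135168 109.80281417  49.        ]]
bottle [[ 541.55517387 -382.78203276  148.        ]] box [[664.69913229  13.78201738  46.        ]] vial [[533.98675818 357.25119942   0.        ]]
```

Request:
{"op": "servo_tool", "data": {
  "targets": [
    {"delta_pos":[30,-49,0],"angular":[0,0,4],"hand":1},
    {"delta_pos":[30,-49,0],"angular":[0,0,4],"hand":1},
    {"delta_pos":[30,-49,0],"angular":[0,0,4],"hand":1},
    {"delta_pos":[30,-49,0],"angular":[0,0,4],"hand":1},
    {"delta_pos":[30,-49,0],"angular":[0,0,4],"hand":1},
    {"delta_pos":[30,-49,-20],"angular":[0,0,4],"hand":1},
    {"delta_pos":[30,-49,-20],"angular":[0,0,4],"hand":1},
    {"delta_pos":[30,-49,-20],"angular":[0,0,4],"hand":1},
    {"delta_pos":[30,-49,-20],"angular":[0,0,4],"hand":1},
    {"delta_pos":[29,-47,-20],"angular":[0,0,4],"hand":1}
  ]
}}

```text
clock: 2.05
tcp_pos: [526.6, 119.7, 131.0]
tool_rot: [0.0, -0.171, 0.985, 0.0]
contact_force: [0.9, 0.4, -0.6]
grip_width: 85.7
grasp_force: 0.0
```

```bash
cat > st.py <<'E'
from h import *
def st():
    s=ctrl.get_state(); q=s["tool_rot"]
    from scipy.spatial.transform import Rotation as R
    M=R.from_quat(np.r_[q[1:],q[0]]).as_matrix()
    print("t",s["clock"],"tcp",np.round(s["tcp_pos"],1),"yaw_y",round(np.degrees(np.arctan2(M[1,1],M[0,1])),2),"z",np.round(M[:,2],3),"F",np.round(s["contact_force"],1),"T",np.round(s["wrist_torque"],2),"w",round(s["grip_width"],1),"g",round(s["grasp_force"],1),"q",np.round(s["joint_positions"],2))
if __name__=="__main__": st()
E
python3 st.py; python3 - <<'E'
from h import *
print("pin scene tip",unproj("scene",np.array([[454,247]])/2.7+[190,150],39))
for c in ["top","scene"]: print(c,proj(c,[(504.5,-179,39),(525,121,49)]))
E
```

```text
t 2.05 tcp [526.6 119.7 131. ] yaw_y 109.75 z [ 0.001  0.    -1.   ] F [ 0.9  0.4 -0.6] T [ 0.02 -0.01  0.06] w 85.7 g 0.0 q [-0.31  0.49  0.01  1.91 -0.    0.74  1.61]
pin scene tip [[ 527.19329435 -170.97946782   39.        ]]
top [[381.31631781 209.66136123]
 [286.766506   201.51550009]]
scene [[356.37421041 245.79465666]
 [281.5829181  209.16125204]]
```

Request:
{"op": "servo_tool", "data": {
  "targets": [
    {"delta_pos":[-1,1,-40],"angular":[0,0,0],"hand":1},
    {"delta_pos":[0,0,-40],"angular":[0,0,0],"hand":1},
    {"delta_pos":[0,0,-15],"angular":[0,0,0],"hand":1},
    {"delta_pos":[0,0,-10],"angular":[0,0,0],"hand":0},
    {"delta_pos":[0,0,0],"angular":[0,0,0],"hand":-1},
    {"delta_pos":[0,0,0],"angular":[0,0,0],"hand":-1},
    {"delta_pos":[0,0,0],"angular":[0,0,0],"hand":-1},
    {"delta_pos":[0,0,0],"angular":[0,0,0],"hand":-1}
  ]
}}

```text
clock: 3.05
tcp_pos: [525.3, 122.6, 27.5]
tool_rot: [0.001, -0.17, 0.985, 0.0]
contact_force: [-0.4, -0.8, 6.0]
grip_width: 15.2
grasp_force: 60.1
```

```bash
python3 st.py
```

```text
t 3.05 tcp [525.3 122.6  27.5] yaw_y 109.61 z [ 0.002  0.001 -1.   ] F [-0.4 -0.8  6. ] T [0.   0.21 0.02] w 15.2 g 60.1 q [-0.31  0.66  0.    1.95 -0.    0.53  1.6 ]
```

Request:
{"op": "servo_tool", "data": {
  "targets": [
    {"delta_pos":[0,0,15],"angular":[0,0,0],"hand":-1},
    {"delta_pos":[0,0,40],"angular":[0,0,0],"hand":-1},
    {"delta_pos":[0,-20,40],"angular":[0,0,0],"hand":-1},
    {"delta_pos":[-2,-40,0],"angular":[0,0,0],"hand":-1},
    {"delta_pos":[-2,-40,0],"angular":[0,0,0],"hand":-1},
    {"delta_pos":[0,0,0],"angular":[0,0,0],"hand":-1},
    {"delta_pos":[0,0,0],"angular":[0,0,0],"hand":-1}
  ]
}}

```text
clock: 3.92
tcp_pos: [520.4, 22.7, 121.8]
tool_rot: [0.0, -0.17, 0.985, 0.0]
contact_force: [1.2, 0.7, -3.1]
grip_width: 14.9
grasp_force: 59.1
```

```bash
python3 st.py; python3 - <<'E'
from h import *
for c in ["top","scene"]:
    im=ctrl.camera(c)[:,:,::-1]; cv2.imwrite(f"pics/{c}1.png",im)
a=cv2.imread("pics/top1.png")[130:260,260:440]; b=cv2.imread("pics/scene1.png")[140:300,230:430]
a=cv2.resize(a,None,fx=4,fy=4,interpolation=cv2.INTER_CUBIC);b=cv2.resize(b,None,fx=4,fy=4,interpolation=cv2.INTER_CUBIC)
cv2.imwrite("pics/t1.png",a);cv2.imwrite("pics/s1.png",b[:600])
E
```

```text
t 3.925 tcp [520.4  22.7 121.8] yaw_y 109.61 z [ 0.     0.001 -1.   ] F [ 1.2  0.7 -3.1] T [ 0.05 -0.01  0.05] w 14.9 g 59.1 q [-0.14  0.47  0.01  1.96 -0.01  0.7   1.79]
```

View pics/t1.png

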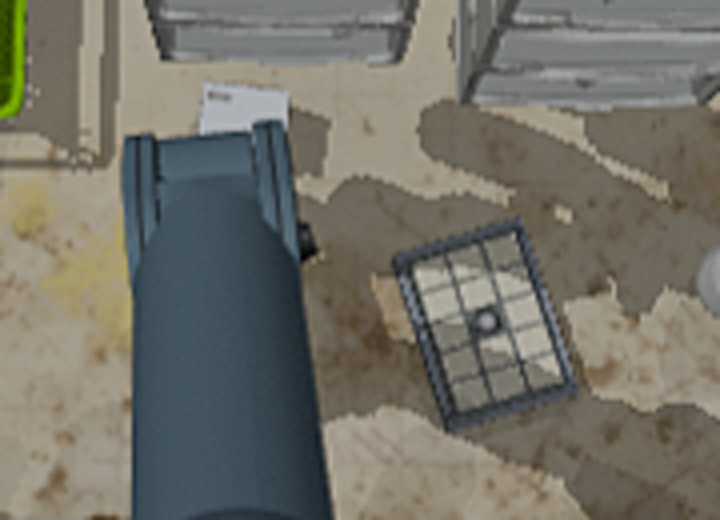

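View pics/s1.png

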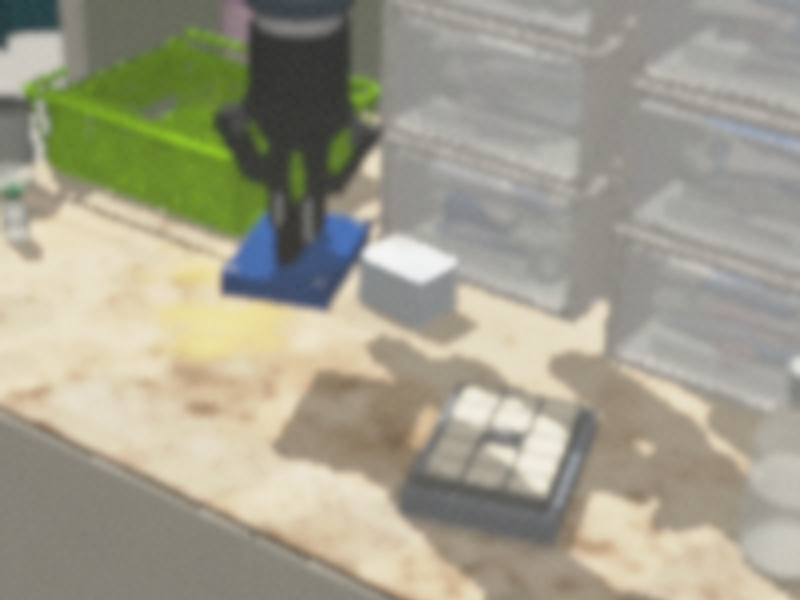

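```bash
cat > fit.py <<'E'
from h import *
from scipy.optimize import minimize
def fit(img,x0,zb,roi):
    x1,x2,y1,y2=roi
    hsv=cv2.cvtColor(img,cv2.COLOR_BGR2HSV); m=((hsv[...,0]>95)&(hsv[...,0]<128)&(hsv[...,1]>110)).astype(np.uint8)
    mm=np.zeros_like(m); mm[y1:y2,x1:x2]=m[y1:y2,x1:x2]
    n,l,s,_=cv2.connectedComponentsWithStats(mm); mm=(l==1+np.argmax(s[1:,4])).astype(np.uint8)
    ys,xs=np.nonzero(mm); hull=cv2.convexHull(np.c_[xs,ys].astype(np.float32))
    S=8; off=np.array([x1,y1])
    def ras(h): 
        c=np.zeros(((y2-y1)*S,(x2-x1)*S),np.uint8); cv2.fillConvexPoly(c,np.round((h.reshape(-1,2)-off+.5)*S).astype(np.int32),1); return c
    px=cv2.resize(mm[y1:y2,x1:x2],None,fx=S,fy=S,interpolation=cv2.INTER_NEAREST)
    ph=cv2.findContours(px,cv2.RETR_EXTERNAL,cv2.CHAIN_APPROX_NONE)[0]; ph=cv2.convexHull(np.vstack(ph)); T=np.zeros_like(px); cv2.fillConvexPoly(T,ph,1)
    def model(p):
        a=np.radians(p[2]); u=np.array([np.cos(a),np.sin(a)]); v=np.array([-u[1],u[0]])
        P=[np.r_[p[:2]+i*60*u+j*42*v,p[3]+k] for i in(-1,1) for j in(-1,1) for k in(0,20)]
        return cv2.convexHull(proj("scene",P).astype(np.float32))
    f=lambda p:np.sum(ras(model(p))!=T)/T.sum()
    best=minimize(f,np.r_[x0,zb],method="Nelder-Mead",options=dict(initial_simplex=np.r_[x0,zb]+np.array([[0,0,0,0],[8,0,0,0],[0,8,0,0],[0,0,5,0],[0,0,0,6]]),maxiter=300))
    return np.round(best.x,1),round(best.fun,3),len(xs)
E
python3 - <<'E'
from fit import *
print(fit(cv2.imread("pics/scene1.png"),[520.4,22.7,19.6],94.3,(270,340,180,230)))
print(fit(cv2.imread("pics/scene0.png"),[525.3,122,20],0,(250,310,195,240)))
C=lambda p:np.array(p)/4.+[260,130]-.375
print("jig",rect(unproj("top",C([(519,220),(577,386),(450,428),(394,258)]),22)[:,:2]),unproj("top",C([(487,321)]),39))
B=lambda p:np.array(p)/4.+[230,140]-.375
print("jig sc",unproj("scene",B([(457,385),(598,408),(548,513),(403,490)]),22))
E
```

```text
(array([1795.6,  938.8,  202.2, -715.5]), np.float64(0.311), 137)
(array([623. , 217.5,  17.9, -79.9]), np.float64(0.139), 334)
jig (array([ 504.4, -179.7]), array([143.1, 106.8]), np.float32(18.33)) [[ 503.82285897 -179.18263427   39.        ]]
jig sc [[ 550.39380261 -106.71531346   22.        ]
 [ 588.63106016 -208.09367417   22.        ]
 [ 451.34208522 -246.15865534   22.        ]
 [ 412.50637459 -152.59379232   22.        ]]
```

Request:
{"op": "servo_tool", "data": {
  "targets": [
    {"delta_pos":[-6.8,-41.4,0],"angular":[0,0,-1.2],"hand":-1},
    {"delta_pos":[-6.8,-41.4,0],"angular":[0,0,0],"hand":-1},
    {"delta_pos":[-6.8,-41.4,0],"angular":[0,0,0],"hand":-1},
    {"delta_pos":[-6.8,-41.4,0],"angular":[0,0,0],"hand":-1},
    {"delta_pos":[-6.8,-41.4,-17],"angular":[0,0,0],"hand":-1},
    {"delta_pos":[0,0,-18],"angular":[0,0,0],"hand":-1},
    {"delta_pos":[0,0,0],"angular":[0,0,0],"hand":-1},
    {"delta_pos":[0,0,0],"angular":[0,0,0],"hand":-1}
  ]
}}

```text
clock: 5.03
tcp_pos: [487.3, -183.5, 86.8]
tool_rot: [0.0, -0.161, 0.987, 0.0]
contact_force: [0.4, 0.5, -2.4]
grip_width: 14.9
grasp_force: 59.3
```

```bash
python3 st.py; python3 - <<'E'
from h import *
im=ctrl.camera("scene")[:,:,::-1]; cv2.imwrite("pics/scene2.png",im)
b=im[180:300,300:420]
cv2.imwrite("pics/s2.png",cv2.resize(b,None,fx=5,fy=5,interpolation=cv2.INTER_CUBIC))
E
```

```text
t 5.025 tcp [ 487.3 -183.5   86.8] yaw_y 108.54 z [ 0.001  0.    -1.   ] F [ 0.4  0.5 -2.4] T [ 0.   -0.04 -0.01] w 14.9 g 59.3 q [ 0.24  0.53  0.04  1.98 -0.04  0.63  2.2 ]
```

View pics/s2.png

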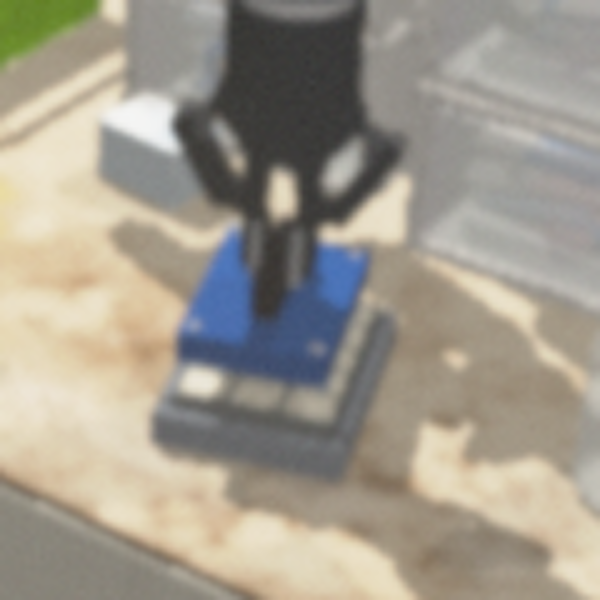

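```bash
python3 - <<'E'
from h import *
C=lambda p:np.array(p)/5.+[300,180]-.4
p=unproj("scene",C([(180,338),(328,364),(371,250)]),79.3)[:,:2]
print(p, "front mid",p[:2].mean(0),"len",np.linalg.norm(p[0]-p[1]),np.linalg.norm(p[2]-p[1]),"ctr",(p[0]+p[2])/2)
u=np.array([.949,.316]);print("ctr via front",p[:2].mean(0)+60*u)
a=np.radians(18.5);u=np.array([np.cos(a),np.sin(a)]);v=np.array([-u[1],u[0]])
t=np.array([487.3,-183.5]); P=[np.r_[t+i*60*u+j*42*v,79.3] for i,j in[(-1,1),(-1,-1),(1,-1)]]
print("pred px",(proj("scene",P)-[300,180]+.4)*5)
E
```

```text
[[ 410.43413134 -168.96431309]
 [ 438.24016684 -244.84237294]
 [ 554.07206644 -204.42847815]] front mid [ 424.33714909 -206.90334302] len 80.81247166881411 122.6797124954121 ctr [ 482.25309889 -186.69639562]
ctr via front [ 481.27714909 -187.94334302]
pred px [[177.37022498 328.68807959]
 [329.3044471  357.77227821]
 [373.78265528 247.48076725]]
```

Request:
{"op": "servo_tool", "data": {
  "targets": [
    {"delta_pos":[-0.2,0.7,-8],"angular":[0,0,0],"hand":-1},
    {"delta_pos":[0,0,-6],"angular":[0,0,0],"hand":-1},
    {"delta_pos":[0,0,-2],"angular":[0,0,0],"hand":-1},
    {"delta_pos":[0,0,-1],"angular":[0,0,0],"hand":-1},
    {"delta_pos":[0,0,0],"angular":[0,0,0],"hand":-1}
  ]
}}

```text
clock: 5.7
tcp_pos: [486.2, -184.1, 69.3]
tool_rot: [0.0, -0.16, 0.987, -0.0]
contact_force: [-0.1, -0.8, -3.7]
grip_width: 14.9
grasp_force: 59.4
```

Request:
{"op": "servo_tool", "data": {
  "targets": [
    {"delta_pos":[0,0,-1],"angular":[0,0,0],"hand":-1},
    {"delta_pos":[0,0,0],"angular":[0,0,0],"hand":-1}
  ]
}}

```text
clock: 5.95
tcp_pos: [486.2, -184.0, 68.3]
tool_rot: [0.0, -0.16, 0.987, -0.0]
contact_force: [-0.7, 0.2, -3.9]
grip_width: 15.1
grasp_force: 59.4
```

Request:
{"op": "servo_tool", "data": {
  "targets": [
    {"delta_pos":[0,0,-1],"angular":[0,0,0],"hand":-1},
    {"delta_pos":[0,0,0],"angular":[0,0,0],"hand":-1}
  ]
}}

```text
clock: 6.2
tcp_pos: [486.2, -184.0, 67.2]
tool_rot: [-0.0, -0.16, 0.987, 0.0]
contact_force: [0.1, 0.1, -1.7]
grip_width: 15.1
grasp_force: 59.4
```

Request:
{"op": "servo_tool", "data": {
  "targets": [
    {"delta_pos":[0,0,-0.7],"angular":[0,0,0],"hand":-1},
    {"delta_pos":[0,0,0],"angular":[0,0,0],"hand":-1}
  ]
}}

```text
clock: 6.45
tcp_pos: [486.2, -184.0, 66.6]
tool_rot: [-0.0, -0.16, 0.987, 0.0]
contact_force: [-0.3, 0.1, -2.4]
grip_width: 14.6
grasp_force: 59.4
```

Request:
{"op": "servo_tool", "data": {
  "targets": [
    {"delta_pos":[0,0,-0.7],"angular":[0,0,0],"hand":-1},
    {"delta_pos":[0,0,0],"angular":[0,0,0],"hand":-1}
  ]
}}

```text
clock: 6.7
tcp_pos: [486.2, -184.1, 66.4]
tool_rot: [0.0, -0.16, 0.987, -0.0]
contact_force: [-2.7, -0.4, 5.1]
grip_width: 14.6
grasp_force: 60.6
```

Request:
{"op": "servo_tool", "data": {
  "targets": [
    {"delta_pos":[0,0,0],"angular":[0,0,0],"hand":-1},
    {"delta_pos":[1.9,0.63,0],"angular":[0,0,0],"hand":-1},
    {"delta_pos":[1.9,0.63,0],"angular":[0,0,0],"hand":-1},
    {"delta_pos":[1.9,0.63,0],"angular":[0,0,0],"hand":-1}
  ]
}}

```text
clock: 7.2
tcp_pos: [487.0, -183.9, 66.5]
tool_rot: [-0.005, -0.159, 0.987, 0.001]
contact_force: [-19.2, -2.2, 25.1]
grip_width: 14.8
grasp_force: 63.3
```

```bash
python3 st.py
```

```text
t 7.2 tcp [ 487.  -183.9   66.5] yaw_y 108.29 z [-0.009 -0.    -1.   ] F [-19.2  -2.2  25.1] T [-0.62  4.19  0.08] w 14.8 g 63.3 q [ 0.24  0.57  0.04  1.98 -0.03  0.6   2.19]
```

Request:
{"op": "servo_tool", "data": {
  "targets": [
    {"delta_pos":[-2,-0.7,0.3],"angular":[0,0,0],"hand":-1},
    {"delta_pos":[-2,-0.7,0],"angular":[0,0,0],"hand":-1},
    {"delta_pos":[0,0,0],"angular":[0,0,0],"hand":-1}
  ]
}}

```text
clock: 7.58
tcp_pos: [486.4, -184.0, 66.5]
tool_rot: [-0.001, -0.16, 0.987, 0.0]
contact_force: [-5.2, -0.3, 7.3]
grip_width: 14.6
grasp_force: 60.7
```

```bash
python3 st.py
```

```text
t 7.575 tcp [ 486.4 -184.    66.5] yaw_y 108.37 z [-0.002 -0.    -1.   ] F [-5.2 -0.3  7.3] T [-0.05  1.23  0.04] w 14.6 g 60.7 q [ 0.24  0.57  0.04  1.99 -0.04  0.59  2.2 ]
```

Request:
{"op": "servo_tool", "data": {
  "targets": [
    {"delta_pos":[0,0,0.4],"angular":[0,0,0],"hand":-1},
    {"delta_pos":[0,0,0],"angular":[0,0,0],"hand":-1}
  ]
}}

```text
clock: 7.82
tcp_pos: [488.3, -183.5, 66.5]
tool_rot: [0.0, -0.16, 0.987, -0.0]
contact_force: [-0.2, -0.1, -2.6]
grip_width: 14.7
grasp_force: 59.6
```

```bash
python3 st.py
```

```text
t 7.825 tcp [ 488.3 -183.5   66.5] yaw_y 108.42 z [ 0.001 -0.    -1.   ] F [-0.2 -0.1 -2.6] T [-0.15  0.15 -0.06] w 14.7 g 59.6 q [ 0.24  0.57  0.04  1.99 -0.04  0.59  2.2 ]
```

Request:
{"op": "servo_tool", "data": {
  "targets": [
    {"delta_pos":[1.4,0.5,-0.1],"angular":[0,0,0],"hand":-1},
    {"delta_pos":[1.4,0.5,-0.1],"angular":[0,0,0],"hand":-1},
    {"delta_pos":[0,0,0],"angular":[0,0,0],"hand":-1}
  ]
}}

```text
clock: 8.2
tcp_pos: [488.6, -183.4, 66.5]
tool_rot: [-0.002, -0.159, 0.987, 0.0]
contact_force: [-8.0, -1.1, 9.1]
grip_width: 15.0
grasp_force: 61.2
```

Request:
{"op": "servo_tool", "data": {
  "targets": [
    {"delta_pos":[1.4,0.5,0],"angular":[0,0,0],"hand":-1},
    {"delta_pos":[1.4,0.5,0],"angular":[0,0,0],"hand":-1},
    {"delta_pos":[0,0,0],"angular":[0,0,0],"hand":-1}
  ]
}}

```text
clock: 8.57
tcp_pos: [492.7, -182.2, 66.5]
tool_rot: [-0.001, -0.16, 0.987, -0.0]
contact_force: [-3.2, -1.1, 2.1]
grip_width: 14.7
grasp_force: 60.2
```

Request:
{"op": "servo_tool", "data": {
  "targets": [
    {"delta_pos":[1.4,0.5,0],"angular":[0,0,0],"hand":-1},
    {"delta_pos":[1.4,0.5,0],"angular":[0,0,0],"hand":-1},
    {"delta_pos":[0,0,0],"angular":[0,0,0],"hand":-1}
  ]
}}

```text
clock: 8.95
tcp_pos: [497.2, -180.2, 66.3]
tool_rot: [0.001, -0.16, 0.987, -0.0]
contact_force: [-0.3, -0.0, -1.5]
grip_width: 14.9
grasp_force: 59.6
```

Request:
{"op": "servo_tool", "data": {
  "targets": [
    {"delta_pos":[1,0.3,0],"angular":[0,0,0],"hand":-1},
    {"delta_pos":[1,0.3,0],"angular":[0,0,0],"hand":-1},
    {"delta_pos":[0,0,0],"angular":[0,0,0],"hand":-1}
  ]
}}

```text
clock: 9.32
tcp_pos: [498.7, -179.5, 66.3]
tool_rot: [0.0, -0.16, 0.987, 0.0]
contact_force: [-0.2, 0.1, -2.8]
grip_width: 14.4
grasp_force: 59.5
```

Request:
{"op": "servo_tool", "data": {
  "targets": [
    {"delta_pos":[0,0,-0.4],"angular":[0,0,0],"hand":-1},
    {"delta_pos":[0,0,0],"angular":[0,0,0],"hand":-1}
  ]
}}

```text
clock: 9.57
tcp_pos: [498.3, -179.9, 65.9]
tool_rot: [0.0, -0.16, 0.987, 0.0]
contact_force: [-0.2, 0.2, -2.7]
grip_width: 14.7
grasp_force: 59.5
```

Request:
{"op": "servo_tool", "data": {
  "targets": [
    {"delta_pos":[0,0,1],"angular":[0,0,0],"hand":-1},
    {"delta_pos":[-3.3,-1.1,0],"angular":[0,0,0],"hand":-1},
    {"delta_pos":[0,0,-0.4],"angular":[0,0,0],"hand":-1},
    {"delta_pos":[0,0,0],"angular":[0,0,0],"hand":-1}
  ]
}}

```text
clock: 10.07
tcp_pos: [495.0, -181.1, 66.6]
tool_rot: [0.0, -0.16, 0.987, 0.0]
contact_force: [-0.4, -0.9, -2.7]
grip_width: 14.6
grasp_force: 59.5
```

Request:
{"op": "servo_tool", "data": {
  "targets": [
    {"delta_pos":[0,0,-0.3],"angular":[0,0,0],"hand":-1},
    {"delta_pos":[0,0,0],"angular":[0,0,0],"hand":-1}
  ]
}}

```text
clock: 10.32
tcp_pos: [495.0, -181.1, 66.4]
tool_rot: [0.0, -0.16, 0.987, -0.0]
contact_force: [-1.3, -0.7, 0.6]
grip_width: 14.6
grasp_force: 59.8
```

Request:
{"op": "servo_tool", "data": {
  "targets": [
    {"delta_pos":[0.6,0.2,0],"angular":[0,0,0],"hand":-1},
    {"delta_pos":[0.6,0.2,0],"angular":[0,0,0],"hand":-1}
  ]
}}

```text
clock: 10.58
tcp_pos: [495.3, -181.0, 66.3]
tool_rot: [-0.001, -0.16, 0.987, 0.0]
contact_force: [-4.8, -1.1, 4.5]
grip_width: 15.0
grasp_force: 60.3
```

Request:
{"op": "servo_tool", "data": {
  "targets": [
    {"delta_pos":[0.6,0.2,0],"angular":[0,0,0],"hand":-1},
    {"delta_pos":[0.6,0.2,0],"angular":[0,0,0],"hand":-1}
  ]
}}

```text
clock: 10.82
tcp_pos: [495.6, -180.9, 66.3]
tool_rot: [-0.002, -0.16, 0.987, 0.0]
contact_force: [-6.6, -1.0, 8.5]
grip_width: 14.6
grasp_force: 60.8
```

Request:
{"op": "servo_tool", "data": {
  "targets": [
    {"delta_pos":[0.6,0.2,0],"angular":[0,0,0],"hand":-1},
    {"delta_pos":[0.6,0.2,0],"angular":[0,0,0],"hand":-1}
  ]
}}

```text
clock: 11.08
tcp_pos: [495.7, -180.9, 66.2]
tool_rot: [-0.003, -0.159, 0.987, 0.0]
contact_force: [-10.4, -1.9, 11.0]
grip_width: 14.6
grasp_force: 61.1
```

Request:
{"op": "servo_tool", "data": {
  "targets": [
    {"delta_pos":[0.6,0.2,0.2],"angular":[0,0,0],"hand":-1},
    {"delta_pos":[0,0,0],"angular":[0,0,0],"hand":-1}
  ]
}}

```text
clock: 11.32
tcp_pos: [500.0, -179.3, 66.4]
tool_rot: [0.001, -0.16, 0.987, -0.0]
contact_force: [-0.3, 1.0, -3.0]
grip_width: 14.1
grasp_force: 59.5
```

Request:
{"op": "servo_tool", "data": {
  "targets": [
    {"delta_pos":[0.6,0.2,0],"angular":[0,0,0],"hand":-1},
    {"delta_pos":[0,0,0],"angular":[0,0,0],"hand":-1}
  ]
}}

```text
clock: 11.58
tcp_pos: [500.2, -179.2, 66.4]
tool_rot: [0.0, -0.16, 0.987, 0.0]
contact_force: [-0.7, 0.1, -3.5]
grip_width: 14.6
grasp_force: 59.5
```

Request:
{"op": "servo_tool", "data": {
  "targets": [
    {"delta_pos":[1.2,0.4,-0.7],"angular":[0,0,0],"hand":-1},
    {"delta_pos":[0,0,-0.8],"angular":[0,0,0],"hand":-1},
    {"delta_pos":[0,0,0],"angular":[0,0,0],"hand":-1}
  ]
}}

```text
clock: 11.95
tcp_pos: [501.0, -179.0, 64.9]
tool_rot: [-0.0, -0.16, 0.987, 0.0]
contact_force: [-0.3, 0.3, -3.6]
grip_width: 14.9
grasp_force: 59.5
```

Request:
{"op": "servo_tool", "data": {
  "targets": [
    {"delta_pos":[0,0,-1],"angular":[0,0,0],"hand":-1},
    {"delta_pos":[0,0,0],"angular":[0,0,0],"hand":-1}
  ]
}}

```text
clock: 12.2
tcp_pos: [500.9, -179.0, 63.9]
tool_rot: [-0.0, -0.16, 0.987, 0.0]
contact_force: [0.5, 0.0, -3.3]
grip_width: 14.4
grasp_force: 59.5
```

Request:
{"op": "servo_tool", "data": {
  "targets": [
    {"delta_pos":[0,0,-0.7],"angular":[0,0,0],"hand":-1},
    {"delta_pos":[0,0,0],"angular":[0,0,0],"hand":-1}
  ]
}}

```text
clock: 12.45
tcp_pos: [501.0, -179.0, 63.2]
tool_rot: [-0.0, -0.16, 0.987, 0.0]
contact_force: [0.3, 0.2, -3.7]
grip_width: 14.9
grasp_force: 59.5
```

Request:
{"op": "servo_tool", "data": {
  "targets": [
    {"delta_pos":[0,0,-0.7],"angular":[0,0,0],"hand":-1},
    {"delta_pos":[0,0,0],"angular":[0,0,0],"hand":-1}
  ]
}}

```text
clock: 12.7
tcp_pos: [501.0, -179.0, 62.5]
tool_rot: [0.0, -0.16, 0.987, -0.0]
contact_force: [0.4, -0.9, -3.5]
grip_width: 14.8
grasp_force: 59.5
```

Request:
{"op": "servo_tool", "data": {
  "targets": [
    {"delta_pos":[0,0,-1],"angular":[0,0,0],"hand":-1},
    {"delta_pos":[0,0,-1],"angular":[0,0,0],"hand":-1},
    {"delta_pos":[0,0,0],"angular":[0,0,0],"hand":-1}
  ]
}}

```text
clock: 13.08
tcp_pos: [501.1, -179.1, 60.5]
tool_rot: [0.0, -0.16, 0.987, -0.0]
contact_force: [1.0, -0.2, -3.5]
grip_width: 14.7
grasp_force: 59.5
```

Request:
{"op": "servo_tool", "data": {
  "targets": [
    {"delta_pos":[0,0,-1],"angular":[0,0,0],"hand":-1},
    {"delta_pos":[0,0,-1.5],"angular":[0,0,0],"hand":-1},
    {"delta_pos":[0,0,0],"angular":[0,0,0],"hand":-1}
  ]
}}

```text
clock: 13.45
tcp_pos: [501.2, -179.0, 58.0]
tool_rot: [0.0, -0.16, 0.987, -0.0]
contact_force: [1.3, -0.3, -3.7]
grip_width: 14.7
grasp_force: 59.4
```

Request:
{"op": "servo_tool", "data": {
  "targets": [
    {"delta_pos":[0.5,0.1,-1],"angular":[0,0,0],"hand":-1},
    {"delta_pos":[0,0,-1.5],"angular":[0,0,0],"hand":-1},
    {"delta_pos":[0,0,0],"angular":[0,0,0],"hand":-1}
  ]
}}

```text
clock: 13.82
tcp_pos: [501.3, -179.0, 55.8]
tool_rot: [-0.0, -0.16, 0.987, 0.0]
contact_force: [-2.4, -0.3, 5.8]
grip_width: 15.1
grasp_force: 60.3
```

Request:
{"op": "servo_tool", "data": {
  "targets": [
    {"delta_pos":[0,0,-1.5],"angular":[0,0,0],"hand":-1},
    {"delta_pos":[0,0,-1.5],"angular":[0,0,0],"hand":-1},
    {"delta_pos":[0,0,0],"angular":[0,0,0],"hand":-1}
  ]
}}

```text
clock: 14.2
tcp_pos: [501.3, -179.0, 52.9]
tool_rot: [-0.0, -0.16, 0.987, 0.0]
contact_force: [-3.2, 0.1, 8.4]
grip_width: 14.8
grasp_force: 60.8
```

Request:
{"op": "servo_tool", "data": {
  "targets": [
    {"delta_pos":[0,0,-0.7],"angular":[0,0,0],"hand":-1},
    {"delta_pos":[0,0,-0.5],"angular":[0,0,0],"hand":-1},
    {"delta_pos":[0,0,0],"angular":[0,0,0],"hand":-1}
  ]
}}

```text
clock: 14.58
tcp_pos: [501.3, -179.0, 52.4]
tool_rot: [-0.0, -0.16, 0.987, 0.0]
contact_force: [-6.3, 0.1, 15.8]
grip_width: 14.6
grasp_force: 62.1
```

Request:
{"op": "servo_tool", "data": {
  "targets": [
    {"delta_pos":[0,0,-0.5],"angular":[0,0,0],"hand":-1},
    {"delta_pos":[0,0,0],"angular":[0,0,0],"hand":-1},
    {"delta_pos":[0,0,0],"angular":[0,0,0],"hand":-1}
  ]
}}

```text
clock: 14.95
tcp_pos: [501.3, -179.0, 52.4]
tool_rot: [-0.0, -0.16, 0.987, 0.0]
contact_force: [-8.4, 1.9, 20.5]
grip_width: 14.7
grasp_force: 62.9
```

```bash
python3 st.py; python3 - <<'E'
from h import *
im=ctrl.camera("scene")[:,:,::-1]
cv2.imwrite("pics/s3.png",cv2.resize(im[180:300,300:420],None,fx=5,fy=5,interpolation=cv2.INTER_CUBIC))
E
```

```text
t 14.95 tcp [ 501.3 -179.    52.4] yaw_y 108.4 z [-0.  0. -1.] F [-8.4  1.9 20.5] T [0.42 1.57 0.02] w 14.7 g 62.9 q [ 0.23  0.61  0.04  1.96 -0.04  0.57  2.18]
```

View pics/s3.png

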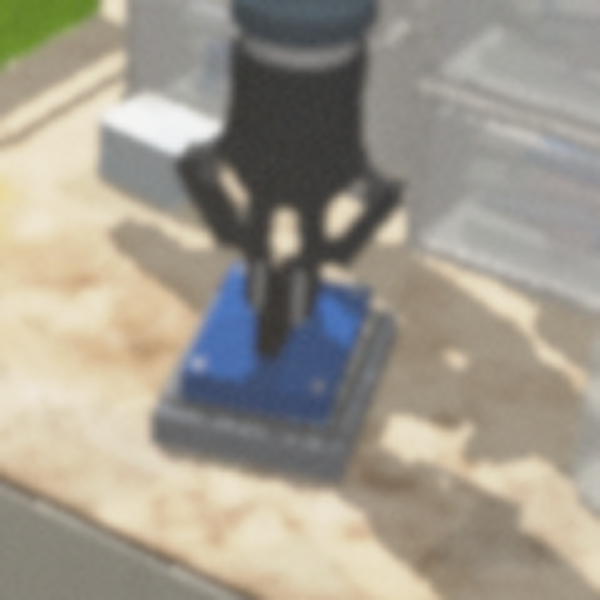

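The picture shows the cover, plate top near (280,340), seated level and square inside the jig frame. It has dropped exactly 14 mm from the pin tip (39 mm to 25 mm), so the bed is at its stop with about 20 N held.

```bash
python3 -c "
from station import ctrl
print(ctrl.finish_job())"
```

```text
the job is handed in; nothing more can be done
None
```

The cover is seated over the pin and pressed down to the bed's stop, with the handle still gripped and about 20 N held. The job is handed in at about 15 s, but it returned no verdict. The bottle, vial and swab box were left alone.

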